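# Set the step attenuator to its third click

## Task

Set the bench attenuator with a fingertip: push its tall black lever all the way back to the home stop (the end of the slot by the two binding posts), then push it forward again, counting three clicks, and leave it resting in the third detent from home. Never let it go on past the third detent, at any time, and only push the lever, do not pinch or force it. Leave the short fader and everything else on the bench where it is.

Things in the scene. Friction and masses are not known exactly. Their poses are not given: they have to be found in the camera images.
- atten: Step attenuator fixed to the bench: grey case 170 mm (its x) by 280 mm (its y), flat aluminium panel on top 70 mm above the bench. Origin: centre of the underside. Yaw up to 0.35 rad; stands left or right of the robot's middle. In its frame the lever's slot runs along y at x = -35 mm, y -59 to +59 mm, with seven dark marks beside it at the detents; the fader's slot is at x = +45 mm.
- posts (a point): Midway between the feet of the two black binding posts (26 mm tall, 30 mm apart), on the attenuator's panel at x = +50, y = -120 mm of its frame, 70 mm above the bench. They mark the home end of the lever's slot.
- lever (a joint): Lever travel along the attenuator's +y, away from the posts, m: 0 home at a rubber-buffered stop that gives a few mm, far end 0.096. Detents every 0.016: home 0, first click 0.016, second 0.032, third 0.048. Each takes 5 to 8 N to leave; about 2 mm past the crest half way it snaps into the next by itself and stays. Starts near the first or second.
- lever_top (a point): Top centre of the tall lever: upright black paddle, 28 mm wide across its travel, 12 mm thick along it, top 45 mm above the panel (115 mm above the bench); its flat pushing faces reach from 11 to 45 mm above the panel, on a thin steel stem. In the attenuator's frame it is at x = -35 mm, y = -48 mm + joint value.
- fader_top (a point): Top of the short grey fader on the same panel, 16 x 12 mm and 14 mm tall, 80 mm beside the lever's line. It slides without clicks; to be left alone.
- decade: The other grey case, 150 mm (its x) by 200 mm, fixed, panel 70 mm above the bench, with four round black knobs 18 mm tall and no lever; not part of the job. Origin: centre of the underside.
- plug: small black adapter plug, 18 x 32 x 14 mm, lying on the attenuator's panel beyond the fader, away from the binding posts; to be left alone. Origin: centre of the underside.
- ornament: white ornamental hand on a round black foot, 96 mm across, 145 mm tall, standing on the bench; to be left alone. Origin: centre of the underside.
- spool: grey spool, 60 mm across, 40 mm tall; to be left alone. Origin: centre of the underside.
- screwdriver: screwdriver with a black handle, 170 mm long, 26 mm thick, lying on the bench; to be left alone. Origin: centre of the underside.
- mains_plug: white mains plug, about 40 x 38 x 34 mm, two pins, lying among the knobs of the other case; to be left alone. Origin: centre of the underside.
- meter: grey hand-held meter, 160 x 80 mm, 42 mm tall, lying on its back; to be left alone. Origin: centre of the underside.
- mug: white mug, 80 mm across, 90 mm tall; to be left alone. Origin: centre of the underside.

How it is judged:
On the way, in this order (a step that is already met when the one before it is completed fails the run):
1. the lever is at the home stop (within 3 mm) (value of joint lever below 0.003 m), for 0.1 s.
2. the lever rests in the third detent (within 3 mm) (value of joint lever between 0.045 and 0.051 m), for 0.2 s.
At the end, for the whole second after the job is handed in: After having been home, the lever is at rest in the third detent, 48 mm from home within 3 mm; the fader is within 5 mm and every loose thing within 20 mm of where it was, the ornament, mug and spool upright (all of step 2 and velocity of joint lever between -0.005 and 0.005 m/s and distance of fader_top from where it was at the start of the episode below 0.005 m and distance of each of plug, ornament, spool, screwdriver, mains_plug, meter, mug from where it was at the start of the episode below 0.02 m and angle between each of ornament, mug, spool's own z axis and vertical below 0.3 rad); the robot touches nothing.
It fails at once if the lever is pushed beyond the third detent, towards the fourth (value of joint lever above 0.0575 m).
It fails at once if the lever is pinched or forced (more than 40 N from the fingers) (contact force between the fingers and lever above 40 N).
It fails at once if the short fader is moved by more than 5 mm (distance of fader_top from where it was at the start of the episode above 0.005 m).
It fails at once if a loose bystander is shifted, lifted or carried (more than 20 mm) (distance of any of plug, ornament, spool, screwdriver, mains_plug, meter, mug from where it was at the start of the episode above 0.02 m).
It also fails if it takes over 45 s, if anything falls off the work surface, if the arm or the gripper's body presses on something with over 40 N, if the wrist force passes 120 N, or if a joint passes its speed limit or range.

## Robot

A 6-joint arm with a two-finger parallel gripper is mounted at the origin on the work surface. World frame = base frame: x ahead of the robot, y to its left, z up, the work surface at z = 0. Lengths are in m, angles in rad, forces in N, time in s.
With the tool pointing down it reaches from about 0.3 to 0.85 m from the base axis. Payload 5.4 kg.
Tool frame: the origin (TCP) lies at the very end of the fingers, on their centre line; the grasp point (between the pads) lies grasp_offset behind it (grasp_offset is the distance from the TCP to the grasp point, in m); y points along the fingers, x is the direction in which the jaws open and shut, and the axes are right-handed (so a half turn about y gives the same grasp; the last joint's range is limited). The gripper opens to 85 mm and grips with 20 to 120 N. Pads are 22 mm wide; open, the fingers measure 114 mm over their backs; the gripper's body (76 mm by 85 mm) begins 54 mm behind the grasp point. The pads swing forward as they close: fully open they stand 13 mm farther back than shut.
Start: joints at [-1.375, 0.158, 1.597, -0, 1.386, -0.21], TCP at [0.227, -0.528, 0.231] pointing down, gripper open.
Joint ranges: [-2.91, 2.91], [-0.94, 2.29], [0.18, 2.7], [-1.29, 4.43], [0.17, 2.64], [-3, 3]. Speed limits (rad/s): [2.57, 2.57, 3.14, 3.14, 3.14, 3.14].

## Interface

Orientations are given as a 3x3 rotation matrix whose columns are the frame's x, y, z axes.
In Python, from station import movep, move_l, move_joints, gripper_to, dwell, ik, sense, camera, get_calibration, IKError, close_job, grasp_offset gives the robot as it stands. The module is installed in compiled form; this text tells all that it offers. Calls block until the motion is done:
- movep(position, orientation): joint-space move of the TCP to a pose.
- move_l(position, feed=0.15, rotation=None): straight line of the TCP; rotation=None keeps the orientation; feed is the mean speed in m/s.
- move_joints(angles): joint-space move.
- gripper_to(opening, force=None): opening from 0.0 (shut) to 1.0 (fully open); force is the grip in N (None keeps the last); returns when the fingers have stopped.
- dwell(seconds).
- ik(position, orientation): joint angles nearest the present ones, or None.
- sense(): the state.
- camera(name): name is "scene" or "top" or "wrist"; returns the picture (384x512x3 uint8, blue, green, red); there is no depth.
- get_calibration(name): a dict with "fx", "fy", "cx", "cy" (pixels), "D" ([k1, k2, p1, p2, k3] as OpenCV has them; the pictures are not rectified), "eye" and "rotation" of the camera in the world. Camera axes: x right, y down, z forward; pixel columns grow to the right and rows downward; lengths in m; the calibration is good to about 2 mm. A picture is of the moment at which its call begins: read the wrist's pose just before it. get_calibration takes no time and is no camera call; for the wrist camera it gives the pose at the moment of the call.
A pose or a line that the arm cannot do raises IKError and nothing moves.
- close_job(): hands the job in, once; it reports no verdict.
The state is a dict: "time": time; "joint_positions": joint angles; "qvel": joint speeds; "joint_torque": joint torques, N m; "tool_pos": TCP position; "tcp_rot": TCP orientation; "wrist_force": force on the tool from outside, world axes, zero at the start; "torque": the same for the moment, N m; "opening": opening from 0.0 (shut) to 1.0 (fully open).
Only numpy, scipy, OpenCV 4.12 (cv2) and the standard library are available. Lean on these libraries where they do the work, as an engineer would, in place of code of your own. Each camera call takes 0.05 s, during which the arm holds its last target.

## Working session

There is one attempt and no reset: what is moved stays moved. The work goes in short steps, each a Python script; the robot and the scene stay as the last script left them, time stands still between calls to the robot, and variables do not carry over. Pictures are saved under pics/ and viewed, and the job is handed in when it is done.

```bash
mkdir -p pics
python3 - <<'E'
from station import *
import cv2
s=sense();print(s['time'],s['tool_pos'],s['opening'],grasp_offset)
for n in("scene","top"):
    cv2.imwrite(f"pics/{n}0.png",camera(n)); print(n,get_calibration(n))
E
```

```text
0.0 [ 0.22684527 -0.52770093  0.2303167 ] 0.9985194543112136 0.0187
scene {'fx': 381.9394679599487, 'fy': 381.9394679599487, 'cx': 249.39836551961236, 'cy': 184.27183318357172, 'D': array([-0.0044189,  0.       ,  0.       ,  0.       ,  0.       ]), 'eye': array([1.04682531, 0.18158549, 0.98205344]), 'rotation': array([[-0.29379367,  0.79280298, -0.53399317],
       [ 0.95586632,  0.24496178, -0.16221377],
       [ 0.00220436, -0.55808347, -0.82978189]])}
top {'fx': 401.47871377610716, 'fy': 401.47871377610716, 'cx': 256.3840833111307, 'cy': 190.79054599874289, 'D': array([0.01254489, 0.        , 0.        , 0.        , 0.        ]), 'eye': array([0.23165176, 0.01595415, 1.34830004]), 'rotation': array([[-0.11367923, -0.9694393 ,  0.21740393],
       [-0.99351454,  0.11038944, -0.02725847],
       [ 0.00242634, -0.21909269, -0.97570103]])}
```

View pics/scene0.png

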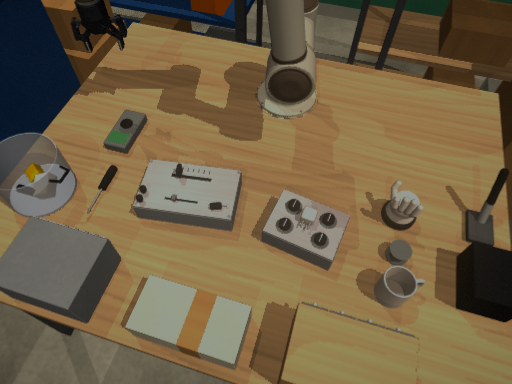

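View pics/top0.png

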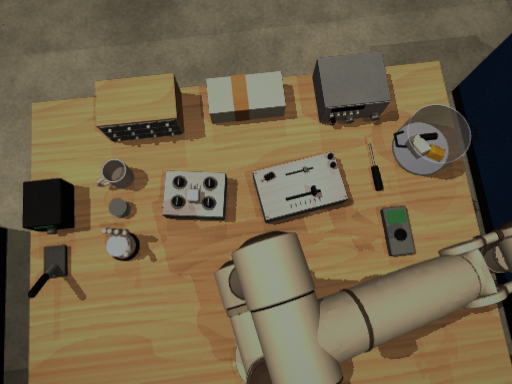

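Run:
```python
import cv2
a=cv2.imread("pics/top0.png")[140:235,240:360];cv2.imwrite("pics/topc.png",cv2.resize(a,None,fx=6,fy=6,interpolation=cv2.INTER_CUBIC))
a=cv2.imread("pics/scene0.png")[150:240,120:255];cv2.imwrite("pics/scenec.png",cv2.resize(a,None,fx=5.5,fy=5.5,interpolation=cv2.INTER_CUBIC))
```

```text
(no output)
```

View pics/topc.png

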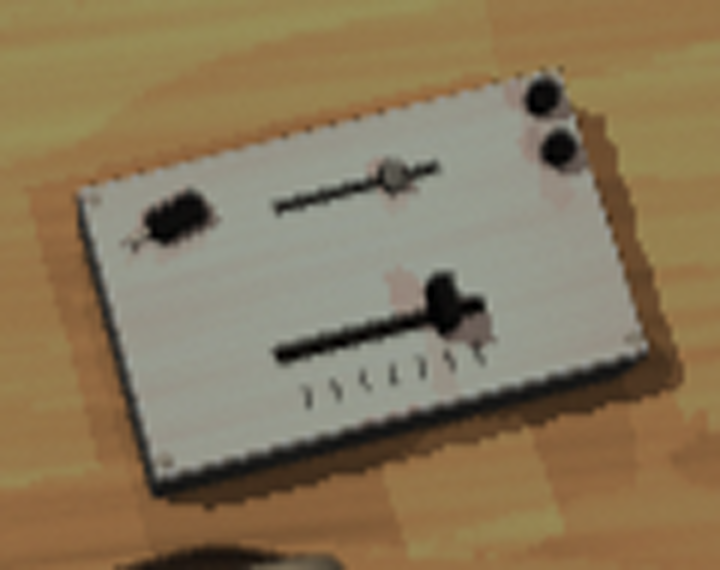

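View pics/scenec.png

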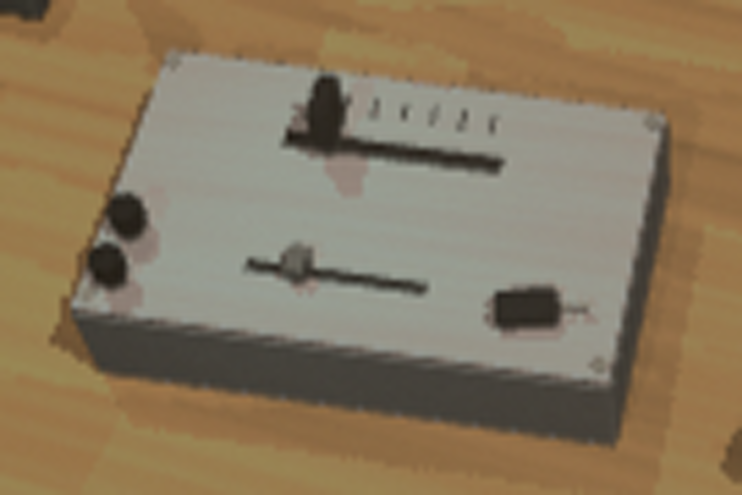

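```bash
cat > h.py <<'E'
from station import *
import cv2, numpy as np
from scipy.optimize import least_squares
def proj(P,c):
    R=np.array(c['rotation']); t=-R.T@c['eye']
    K=np.array([[c['fx'],0,c['cx']],[0,c['fy'],c['cy']],[0,0,1]])
    return cv2.projectPoints(np.array(P,float).reshape(-1,3),cv2.Rodrigues(R.T)[0],t,K,np.array(c['D']))[0][:,0]
def loc2w(p,pose):
    x,y,a=pose; p=np.array(p,float).reshape(-1,3); c,s=np.cos(a),np.sin(a)
    return np.c_[x+c*p[:,0]-s*p[:,1],y+s*p[:,0]+c*p[:,1],p[:,2]]
def ray(uv,c,z):
    K=np.array([[c['fx'],0,c['cx']],[0,c['fy'],c['cy']],[0,0,1]])
    n=cv2.undistortPoints(np.array(uv,float).reshape(-1,1,2),K,np.array(c['D']))[:,0]
    d=np.c_[n,np.ones(len(n))]@np.array(c['rotation']).T; e=np.array(c['eye'])
    return e+d*((z-e[2])/d[:,2])[:,None]
E
python3 - <<'E'
from h import *
L=[(.085,.14,.07),(.085,-.14,.07),(-.085,-.14,.07),(-.085,.14,.07),(-.035,.059,.07),(-.035,-.059,.07)]
T=(np.array([(78,193),(562,72),(648,350),(155,482),(275,355),(483,303)])+.5)/6-.5+[240,140]
S=(np.array([(610,380),(72,305),(168,52),(667,117),(503,165),(285,136)])+.5)/5.5-.5+[120,150]
ct,cs=get_calibration("top"),get_calibration("scene")
for m in (1,2,3):
  def f(p):
    W=loc2w(L,p); r=[]
    if m&1:r.append(proj(W,ct)-T)
    if m&2:r.append(proj(W,cs)-S)
    return np.concatenate(r).ravel()
  q=least_squares(f,[.5,-.1,0]);print(m,q.x,np.abs(q.fun).max())
p=q.x
# lever top
def local(w):
    c,s=np.cos(p[2]),np.sin(p[2]);d=w[:,:2]-p[:2];return np.c_[c*d[:,0]+s*d[:,1],-s*d[:,0]+c*d[:,1]]
print(local(ray([(np.array((440,288))/6+[240,140])],ct,.115)))
print(local(ray([(np.array((325,85))/5.5+[120,150])],cs,.115)))
print(loc2w([(-.035,-.048+j*.016,.115) for j in range(7)],p))
E
```

```text
1 [ 0.52078391 -0.1634683   0.14269538] 1.1916934684037983
2 [ 0.52068406 -0.16106367  0.14189509] 1.3038695759516656
3 [ 0.52060134 -0.16216043  0.14219264] 1.4264263887023674
[[-0.03032365 -0.03183434]]
[[-0.03891763 -0.02939138]]
[[ 0.49275685 -0.21463598  0.115     ]
 [ 0.49048942 -0.19879746  0.115     ]
 [ 0.488222   -0.18295894  0.115     ]
 [ 0.48595458 -0.16712041  0.115     ]
 [ 0.48368715 -0.15128189  0.115     ]
 [ 0.48141973 -0.13544337  0.115     ]
 [ 0.47915231 -0.11960485  0.115     ]]
```

```bash
cat >> h.py <<'E'
POSE=(0.52060,-0.16216,0.1422)
ey=np.array([-np.sin(POSE[2]),np.cos(POSE[2]),0]); ex=np.array([np.cos(POSE[2]),np.sin(POSE[2]),0])
def W(x,y,z): return loc2w([(x,y,z)],POSE)[0]
def rotm(sg):
    y=np.array([0,0,-1.]); z=sg*ey; return np.c_[np.cross(y,z),y,z]
def loc():
    s=sense(); d=np.array(s['tool_pos'])[:2]-POSE[:2]; return d@ex[:2],d@ey[:2],s['tool_pos'][2]
def fy(): return float(np.dot(sense()['wrist_force'],ey))
E
python3 - <<'E'
from h import *
s=sense();print(s['tcp_rot'],s['joint_positions'])
for sg in(1,-1): print(sg,ik(W(-.035,.03,.2),rotm(sg)))
gripper_to(0.0)
q={sg:ik(W(-.035,.03,.2),rotm(sg)) for sg in(1,-1)}
sg=min((k for k in q if q[k] is not None),key=lambda k:abs(q[k][5]));print(sg)
movep(W(-.035,.03,.2),rotm(sg))
dwell(.3)
print(loc(),sense()['opening'],[ (dwell(.1),round(fy(),2))[1] for _ in range(5)],sense()['time'])
cv2.imwrite("pics/w1.png",camera("wrist"));cv2.imwrite("pics/s1.png",cv2.resize(camera("scene")[60:240,80:280],None,fx=3.3,fy=3.3))
E
```

```text
[[ 3.94732560e-01 -3.42831003e-04  9.18795999e-01]
 [-9.18794527e-01  1.68174138e-03  3.94732555e-01]
 [-1.68050381e-03 -9.99998527e-01  3.48846830e-04]] [-1.37509995e+00  1.59014984e-01  1.59810433e+00 -9.43344682e-06
  1.38618965e+00 -2.10078950e-01]
1 [-5.19610109e-01 -8.98543503e-03  1.83720918e+00 -4.44089210e-16
  1.31336891e+00 -6.61810109e-01]
-1 [-5.19610109e-01 -8.98543503e-03  1.83720918e+00 -4.44089210e-16
  1.31336891e+00  2.47978254e+00]
1
(np.float64(-0.03513383782262433), np.float64(0.029534107152365863), np.float64(0.20001028212159097)) 0.0011638231699587908 [0.2, -0.07, 0.24, 0.98, 0.81] 3.375
```

View pics/w1.png

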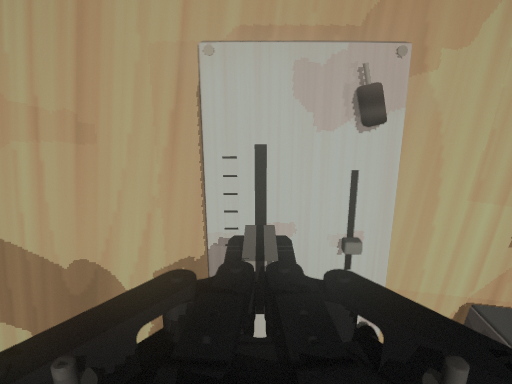

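View pics/s1.png

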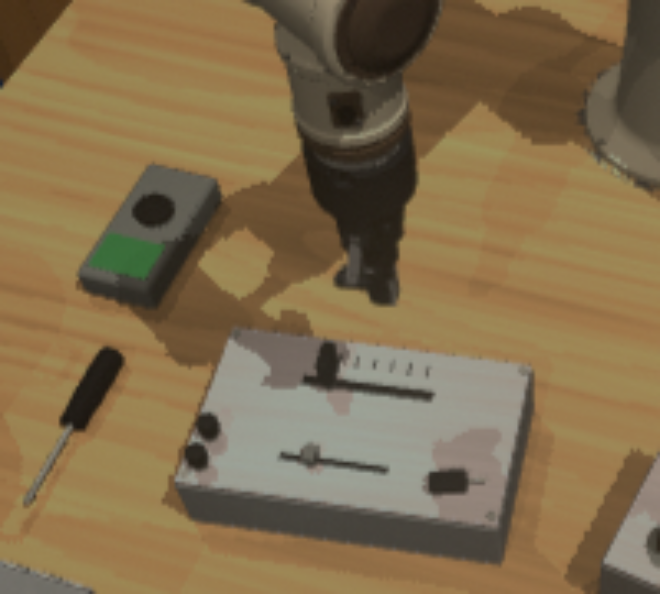

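Run:
```python
from h import *
move_l(W(-.035,.03,.092),feed=.12); dwell(.2)
f0=np.mean([(dwell(.03),fy())[1] for _ in range(6)]);print(loc(),f0)
move_l(W(-.035,-.004,.092),feed=.08)
y=-.004
while y>-.036:
    y-=.0015; move_l(W(-.035,y,.092),feed=.03); dwell(.03)
    a=fy(); dwell(.02); b=fy(); F=(a+b)/2-f0
    print(round(y*1e3,1),round(loc()[1]*1e3,1),round(F,1))
    if F>13: break
dwell(.2); print(loc(),fy()-f0,sense()['time'])
cv2.imwrite("pics/w2.png",camera("wrist"));cv2.imwrite("pics/s2.png",cv2.resize(camera("scene")[150:240,120:255],None,fx=5.5,fy=5.5))
```

```text
(np.float64(-0.03489826531383337), np.float64(0.029927965046965155), np.float64(0.09221141120651051)) 0.17194690920649924
-5.5 -5.2 0.3
-7.0 -7.0 0.3
-8.5 -8.6 0.2
-10.0 -10.0 0.2
-11.5 -11.5 -0.4
-13.0 -13.0 -0.4
-14.5 -14.6 -0.5
-16.0 -16.0 0.1
-17.5 -16.7 4.8
-19.0 -18.5 5.0
-20.5 -20.9 1.6
-22.0 -22.7 -1.1
-23.5 -23.8 -0.3
-25.0 -25.1 -0.3
-26.5 -26.6 -0.5
-28.0 -28.0 0.1
-29.5 -29.6 0.0
-31.0 -31.1 0.0
-32.5 -32.1 2.2
-34.0 -32.1 8.7
-35.5 -32.2 13.7
(np.float64(-0.035073107647727086), np.float64(-0.03216826159557267), np.float64(0.09191624436229472)) 14.033758893899401 12.0
```

View pics/s2.png

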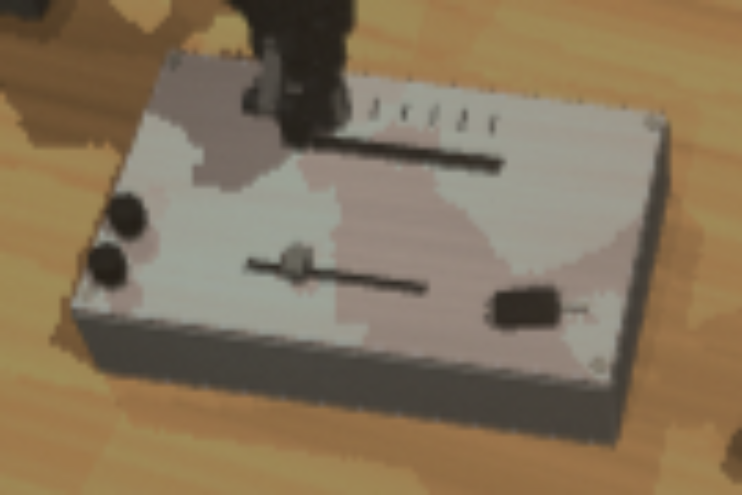

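Run:
```python
from h import *
move_l(W(-.035,-.015,.092),feed=.08)
move_l(W(-.035,-.015,.15),feed=.15)
move_l(W(-.035,-.085,.15),feed=.15); dwell(.1)
cv2.imwrite("pics/s3.png",cv2.resize(camera("scene")[150:240,120:255],None,fx=5.5,fy=5.5))
cv2.imwrite("pics/w3.png",camera("wrist"));print(loc(),sense()['time'])
```

```text
(np.float64(-0.03493986217779066), np.float64(-0.08406748246113227), np.float64(0.14987964951193372)) 13.8583
```

View pics/s3.png

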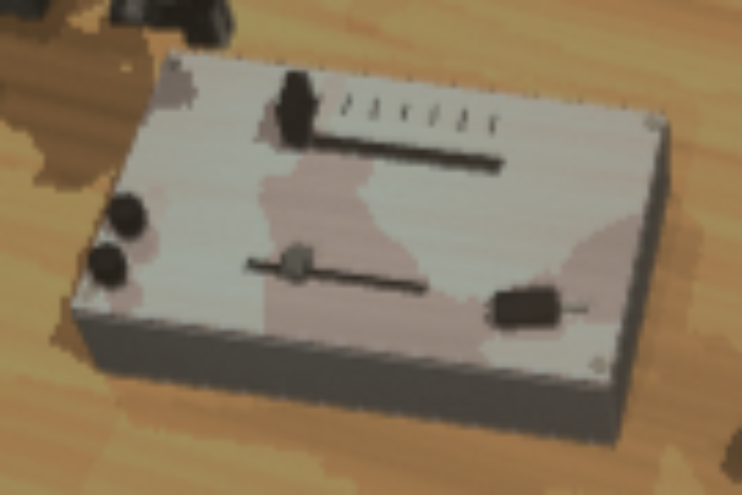

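View pics/w3.png

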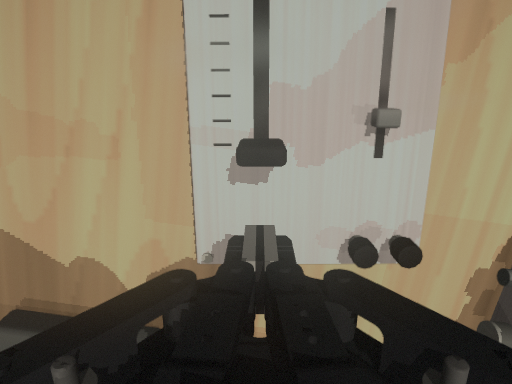

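Run:
```python
from h import *
move_l(W(-.035,-.085,.092),feed=.12); dwell(.2)
f0=np.mean([(dwell(.03),fy())[1] for _ in range(6)]);print(loc(),f0)
move_l(W(-.035,-.069,.092),feed=.08)
y=-.069; st=0
# one click, then to the second contact
while y<-.064+.0115:
    y+=.001; move_l(W(-.035,y,.092),feed=.03); dwell(.02)
    a=fy(); dwell(.02); b=fy(); F=(a+b)/2-f0
    print(round(y*1e3,1),round(loc()[1]*1e3,1),round(F,1))
    if F<-3: st=1
    if st and F>-0.8: print('click');break
    if F<-15: print('hard');break
dwell(.1); print(loc(),fy()-f0,sense()['time'])
cv2.imwrite("pics/s4.png",cv2.resize(camera("scene")[150:240,120:255],None,fx=5.5,fy=5.5))
cv2.imwrite("pics/w4.png",camera("wrist"))
```

```text
(np.float64(-0.03482226959360337), np.float64(-0.08518960621483178), np.float64(0.09240528375536036)) 0.04804208169167897
-68.0 -68.1 0.5
-67.0 -67.0 -0.4
-66.0 -66.0 -0.3
-65.0 -65.6 -4.0
-64.0 -65.1 -6.4
-63.0 -64.0 -6.3
-62.0 -62.5 -4.4
-61.0 -60.7 -2.8
-60.0 -59.5 -0.6
click
(np.float64(-0.03499412792876434), np.float64(-0.05943567550311594), np.float64(0.09193421830729652)) 0.15583201506476685 17.8917
```

View pics/s4.png

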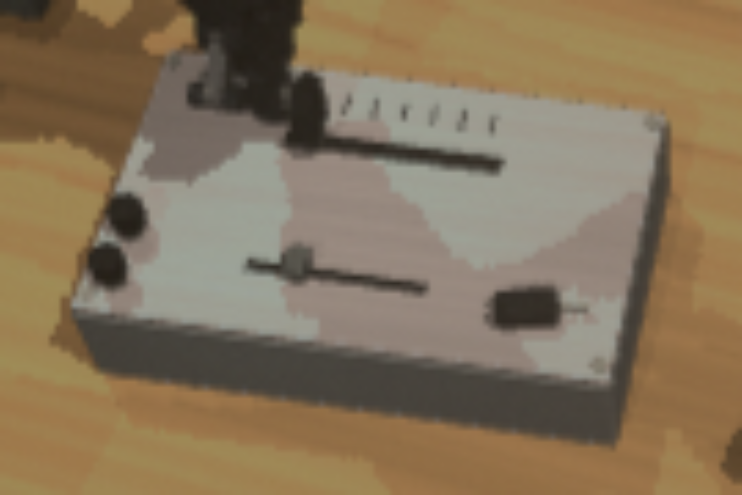

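View pics/w4.png

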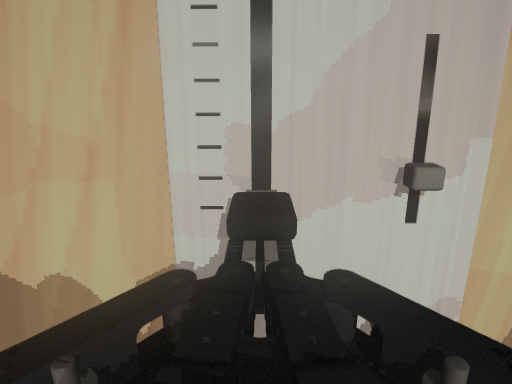

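Run:
```python
from h import *
f0=.05; y=-.060
def go(end):
    global y
    while y<end-1e-6:
        y=min(y+.001,end); move_l(W(-.035,y,.092),feed=.03); dwell(.02)
        a=fy(); dwell(.02); F=(a+fy())/2-f0
        print(round(y*1e3,1),round(loc()[1]*1e3,1),round(F,1))
go(-.0545); dwell(.1)
cv2.imwrite("pics/s5.png",cv2.resize(camera("scene")[150:240,120:255],None,fx=5.5,fy=5.5))
go(-.0385); dwell(.1)
cv2.imwrite("pics/s6.png",cv2.resize(camera("scene")[150:240,120:255],None,fx=5.5,fy=5.5))
print(sense()['time'])
```

```text
-59.0 -58.8 -1.0
-58.0 -57.7 -0.2
-57.0 -56.8 -0.2
-56.0 -55.9 0.3
-55.0 -55.0 -0.7
-54.5 -54.5 -0.4
-53.5 -53.4 -0.1
-52.5 -52.5 -0.4
-51.5 -51.5 0.0
-50.5 -50.5 0.2
-49.5 -49.8 -1.4
-48.5 -49.5 -5.1
-47.5 -48.9 -7.2
-46.5 -47.6 -5.4
-45.5 -46.0 -4.9
-44.5 -44.2 -2.3
-43.5 -42.9 -0.3
-42.5 -42.0 0.3
-41.5 -41.3 -0.1
-40.5 -40.4 -0.0
-39.5 -39.4 -0.3
-38.5 -38.4 0.2
24.525
```

View pics/s5.png

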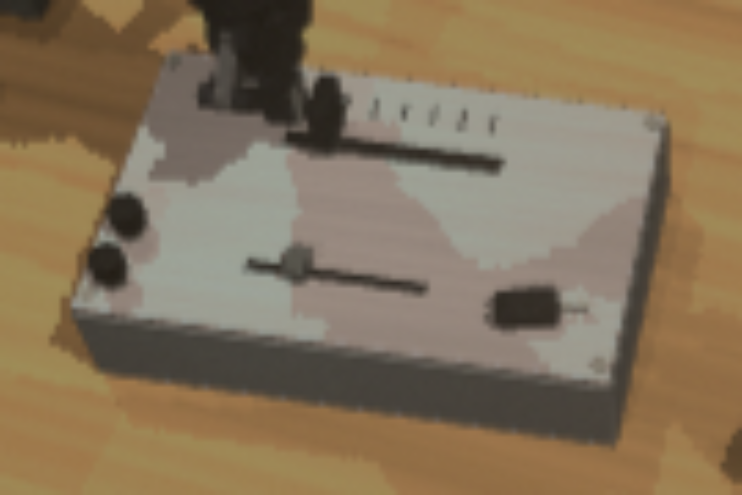

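View pics/s6.png

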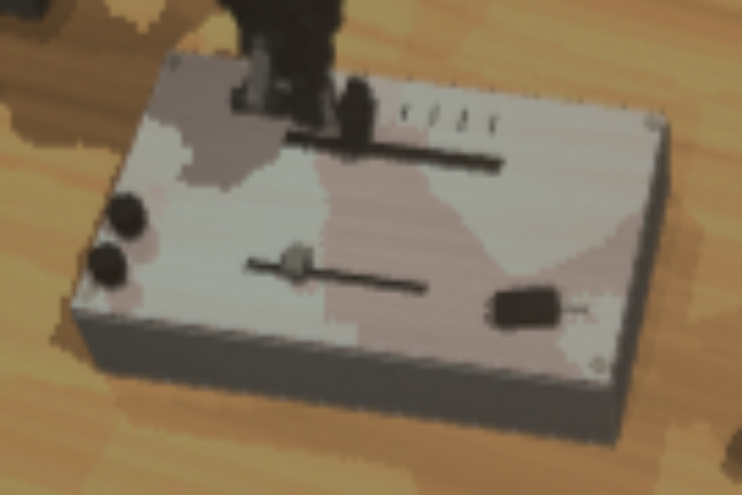

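Two clicks are confirmed: the lever top is at about 326 px, then 356 px, a step of about 29 px each. The contacts were 16 mm apart, at -65.7 and -49.7. Next is the third click, then back off.

Run:
```python
from h import *
f0=.05; y=-.0385
while y<-.0225-1e-6:
    y+=.001; move_l(W(-.035,y,.092),feed=.03); dwell(.02)
    a=fy(); dwell(.02); F=(a+fy())/2-f0
    print(round(y*1e3,1),round(loc()[1]*1e3,1),round(F,1))
dwell(.1)
move_l(W(-.035,-.05,.092),feed=.1); move_l(W(-.035,-.05,.16),feed=.15); move_l(W(-.035,-.085,.16),feed=.15); dwell(.1)
cv2.imwrite("pics/s7.png",cv2.resize(camera("scene")[150:240,120:255],None,fx=5.5,fy=5.5))
cv2.imwrite("pics/w7.png",camera("wrist"));cv2.imwrite("pics/s8.png",camera("scene"))
print(sense()['time'])
```

```text
-37.5 -37.4 0.3
-36.5 -36.5 0.2
-35.5 -35.5 0.2
-34.5 -34.5 0.2
-33.5 -33.8 -1.9
-32.5 -33.4 -5.7
-31.5 -33.0 -6.4
-30.5 -31.6 -5.9
-29.5 -30.0 -4.4
-28.5 -28.2 -2.1
-27.5 -27.0 -1.0
-26.5 -26.0 0.1
-25.5 -25.3 0.2
-24.5 -24.4 -0.4
-23.5 -23.4 -0.8
-22.5 -22.5 -0.2
30.8167
```

View pics/s7.png

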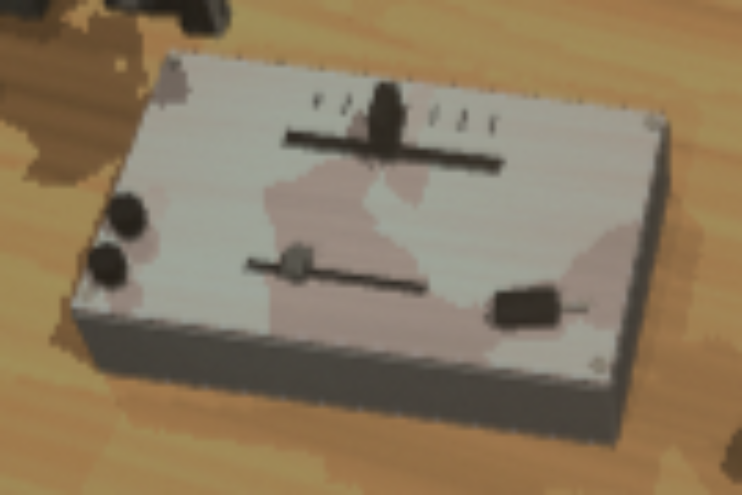

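View pics/w7.png

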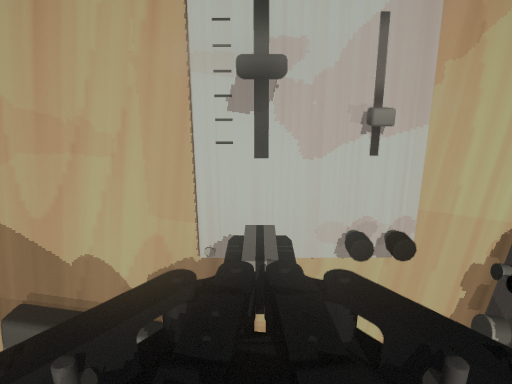

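View pics/s8.png

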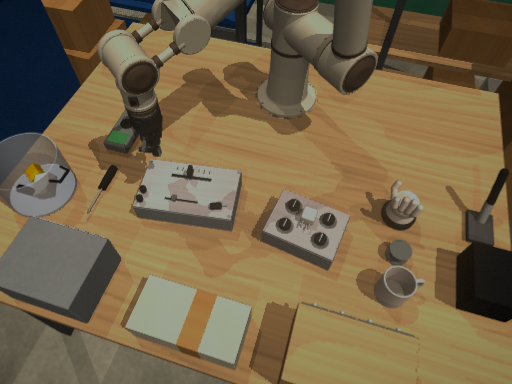

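Run:
```python
from h import *
move_l(W(-.035,-.085,.2),feed=.15); dwell(.2); print(sense()['wrist_force'],sense()['time']); close_job()
```

```text
[-0.78701455 -0.23196843  0.45196982] 31.4333
the job is handed in; nothing more can be done
```

I pushed the lever back to the home stop, then forward three clicks, and handed the job in at 31.4 s with the lever in the third detent. The gripper was shut and used as a single fingertip. `close_job()` gives no verdict, so these are my own checks:

- **Home stop:** the lever held firm there against about 14 N, and a picture afterwards showed it at the home end of the slot.
- **Clicks:** the finger met the lever at -65.7, -49.7 and -33.8 mm along the slot, so each click was 16 mm. The highest force I read while pushing forward was about 7 N.
- **Third detent:** in the scene close-up the lever moved about 29–30 px per click (297, 326, 356, 386 px), which puts it in the third detent. I stopped pushing with the lever about 43 mm from home and let it snap the rest of the way. I did not touch it again to confirm.
- **Everything else:** the fader and plug sit where they were in the pictures, and nothing else looks moved. I judged that by eye rather than measuring. The tool was clear of everything, and the wrist force was under 1 N at the end.

**One disagreement:** in the scene picture the lever looks about 8 px to the home side of the slot's middle, where the third detent should be. It was offset by the same amount at home, so I put that down to the camera angle.

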